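# Loosen the filter holder's knurled ring by two turns

## Task

The knurled retaining ring of the filter holder has been eased by less than one turn from tight. With a fingertip on its knurled rim, roll it on anticlockwise (seen from above) until the raised bar on the ring has come round to the fixed pointer for the second time, two full turns from tight, and stop there with bar and pointer in line. Do not take the ring between the fingers, and leave everything else on the desk where it stands.

Things in the scene. Friction and masses are not known exactly. Their poses are not given: they have to be found in the camera images.
- filter_holder: round pressure-filter holder fixed to the desk: dark steel foot flange 124 mm across, 14 mm high (bolt heads to 18), threaded aluminium neck, round it the knurled steel ring; an aluminium lid 60 mm across rises through the ring to 60 mm, with an inlet stub 18 mm wide to 67 mm. Origin: on the ring's axis at desk height; z up; its -x axis points to the pointer
- ring_centre (a point): point on the axis of the knurled steel retaining ring, halfway up its rim: a solid drum 91 mm across and 26 mm high with 32 upright ribs that make it 96 mm across. Tight, the rim spans 26 to 52 mm above the desk; it climbs 2 mm a turn
- ring (a joint): angle of the knurled ring, rad: 0 is fully tight, positive is loosened (anticlockwise from above); counts on over several turns (6.28 is one, 12.57 two; up to 22). Steady drag of about 0.06 N m (1.3 N at the rim), no spring: it stays where it is left. At 0, 6.28 and 12.57 its raised bar stands at the pointer
- ring_bar (a point): raised black plastic bar on the ring's flat top near the edge, 13 mm long (pointing outward) by 8 mm, 3.5 mm proud, turning with the ring; the point is the centre of its top, 38 mm from the axis
- pointer (a point): fixed pointer: small aluminium ridge on the dark flange just outside the ring, 14 mm long (pointing outward), 4 mm wide, top at 18 mm above the desk; the point is the centre of its top, 54.5 mm from the axis
- beaker: small clear glass beaker, 47 mm wide, 58 mm tall; origin under its centre
- carton_small: small white carton with a red-brown stripe, 50x55x38 mm; origin under its centre
- spanner: flat open-ended steel spanner, 24x144x8 mm, lying; origin under its centre, long axis y
- fitting: small blue plastic screw fitting, 12 mm wide, 22 mm tall, standing; origin under its centre
- amber_bottle: amber reagent bottle with grey cap, 56 mm wide, 108 mm tall; origin under its centre
- mouse: black computer mouse, 110x58x38 mm; origin under its centre
- calculator: grey pocket calculator, 124x72x14 mm; origin under its centre

How it is judged:
On the way, in this order (a step that is already met when the one before it is completed fails the run):
1. the bar has passed the pointer for the first time (one full turn from tight) (value of joint ring above 6.2832 rad), for 0.1 s.
2. the bar has come round to the pointer for the second time (value of joint ring above 12.306 rad), for 0.2 s.
At the end, for the whole second after the job is handed in: The ring stands at rest two full turns from tight, its bar in line with the pointer within 15 degrees (0.26 rad) either way; everything else is within 20 mm of where it stood (value of joint ring between 12.306 and 12.826 rad and velocity of joint ring between -0.05 and 0.05 rad/s and distance of each of beaker, carton_small, spanner, fitting, amber_bottle, mouse, calculator from where it was at the start of the episode below 0.02 m); the robot touches nothing.
It fails at once if the ring is taken between the fingers (the gripper straddles it) instead of being rolled from its rim (horizontal distance between the grasp point and filter_holder below 0.022 m and contact force between the fingers and ring above 0.5 N).
It fails at once if something standing round the work is moved, knocked over or picked up (distance of any of beaker, carton_small, spanner, fitting, amber_bottle, mouse, calculator from where it was at the start of the episode above 0.02 m or angle between any of beaker, fitting, amber_bottle's own z axis and vertical above 0.5 rad).
It also fails if it takes over 72 s, if anything falls off the work surface, if the arm or the gripper's body presses on something with over 40 N, if the wrist force passes 120 N, or if a joint passes its speed limit or range.

## Robot

A 6-joint arm with a two-finger parallel gripper is mounted at the origin on a cart in front of the work surface, level with it; the furniture and walls round the work are solid. World frame = base frame: x ahead of the robot, y to its left, z up, the work surface at z = 0. Lengths are in m, angles in rad, forces in N, time in s.
With the tool pointing down it reaches from about 0.375 to 0.9 m from the base axis. Payload 3.1 kg.
Tool frame: the origin (TCP) lies between the finger pads; the fingertips stand 17 mm ahead of it and the grasp point (between the pads) lies 2 mm behind it (robot.nose_length is the distance from the TCP to the fingertips, in m); z points along the fingers, y is the line along which they close (so a half turn about z gives the same grasp; the last joint's range is limited). The gripper opens to 87 mm and grips with 3 to 60 N. Pads are 19 mm wide; open, the fingers measure 117 mm over their backs; the gripper's body (75 mm by 190 mm) begins 51 mm behind the grasp point.
Start: joints at [-1.381, 0.527, 1.433, -0, 1.181, -0.178], TCP at [0.225, -0.583, 0.24] pointing down, gripper open.
Joint ranges: [-3.08, 3.08], [-0.75, 2.2], [0.22, 2.44], [-1.43, 4.57], [0, 2.65], [-2.85, 2.85]. Speed limits (rad/s): [2.79, 2.79, 3.14, 3.14, 3.14, 3.14].

## Interface

Orientations are given as a unit quaternion [x, y, z, w].
In Python, from rig import robot, cams gives the robot as it stands.
- The arm moves only by the shell command python3 -m pendant 'ROWS' [FORCE]. ROWS is JSON, a list of rows, each an object with "jaw": the opening, from 0 (shut) to 1 (fully open); "linear": the shift along the tool's x, y, z in cm, a list of three; "twist": the turn about the tool's z in degrees. A call has 1 to 12 rows; each row shifts and turns the commanded pose from where the row before left it, along the tool's axes as they then stand; what a row does not reach is not made up. A row lasts 1/12 s, in which the tool goes at most 41.7 mm and 7.16 degrees, less where a joint would pass 70% of its speed; a pose out of reach is approached as far as the arm can. A call is refused whole if a number of a shift passes 4.17 or a number of a turn 7.16, either way. A call with a gripper value outside its range is refused whole. The fingers move at their own pace and stop on an object; FORCE is the grip in N (left out, the last holds). Time passes only in rows, so rows that do not move let the fingers close. It gives the time, the measured TCP pose, the force, the opening and the grip force at its end, in the units of the state.
- robot.get_obs(): the state, without advancing time (a new reading comes with each control period).
- cams.camera(name): name is "side" or "top"; returns a dict with "color" (420x560x3 uint8, blue, green, red), "depth" (420x560 float32, m along the optical axis (not along the pixel's ray), 0 where there is no reading), "fov_y" (degrees; the focal length in pixels is half the picture's height over the tangent of half this angle, whatever the lens; pixels are square), "cx", "cy" (the principal point, pixels), "view" (4x4, takes a point from world to camera coordinates). Camera axes: x right, y down, z forward; pixel columns grow to the right and rows downward; lengths in m; the calibration is good to about 2 mm. A picture is of the moment at which its call begins.
- robot.hand_in(): hands the job in; it is judged then, once.
The state is a dict: "time": time; "q": joint angles; "joint_velocities": joint speeds; "joint_torque": joint torques, N m; "position": TCP position; "tool_rot": TCP orientation; "ft_force": force on the tool from outside, world axes, zero at the start; "moment": the same for the moment, N m; "grip_width": finger opening in m; "grip_force": force on a finger pad.
Only numpy, scipy, OpenCV 4.12 (cv2) and the standard library are available. Lean on these libraries where they do the work, as an engineer would, in place of code of your own. Each camera call takes 0.05 s, during which the arm holds its last target. There are 200 camera calls.

## Working session

There is one attempt and no reset: what is moved stays moved. The work goes in short steps, Python scripts to look and compute and a shell command to move; the robot and the scene stay as the last step left them, time stands still between calls to the robot, and variables do not carry over. Pictures are saved under pics/ and viewed, at most 10 in all, crops included, and the job is handed in when it is done.

```bash
mkdir -p pics
cat > h.py <<'E'
import numpy as np,cv2
from rig import robot,cams
def K(c):
    f=c["color"].shape[0]/2/np.tan(np.radians(c["fov_y"])/2); return f,c["cx"],c["cy"]
def ray(c,u,v,z):
    f,cx,cy=K(c); V=np.array(c["view"]); R=V[:3,:3]; o=-R.T@V[:3,3]
    d=R.T@np.array([(u-cx)/f,(v-cy)/f,1]); return o+d*(z-o[2])/d[2]
def proj(c,p):
    f,cx,cy=K(c); q=np.array(c["view"])@np.r_[p,1]; return f*q[0]/q[2]+cx,f*q[1]/q[2]+cy
def cloud(c):
    f,cx,cy=K(c); d=c["depth"]; v,u=np.indices(d.shape); P=np.stack([(u-cx)/f*d,(v-cy)/f*d,d],-1)
    V=np.array(c["view"]); return (P-V[:3,3])@V[:3,:3]
E
python3 - <<'E'
from h import *
for n in("top","side"):
    c=cams.camera(n); cv2.imwrite(f"pics/{n}0.png",c["color"]); np.save(f"{n}0.npy",c,allow_pickle=True)
    V=np.array(c["view"]);print(n,K(c),-V[:3,:3].T@V[:3,3],V[:3,:3].round(2).tolist())
o=robot.get_obs();print(o["time"],o["position"],o["tool_rot"],o["ft_force"],o["grip_width"])
E
```

```text
top (np.float64(516.7277443148694), 291.1879166104193, 206.36981699901824) [0.31223191 0.08621801 1.1507702 ] [[-0.02, -1.0, -0.0], [-0.97, 0.02, -0.22], [0.22, -0.0, -0.97]]
side (np.float64(465.45126081113426), 278.32833126011036, 207.02582820690594) [ 0.58964792 -0.84623536  0.72212929] [[1.0, 0.03, -0.02], [-0.0, -0.55, -0.83], [-0.04, 0.83, -0.55]]
0.1 [ 0.22520427 -0.58234477  0.23868308] [ 9.83047750e-01  1.83347160e-01 -9.24951488e-06 -9.69130069e-04] [-0.66964906 -0.23642613 -0.8697421 ] 0.08699201865525498
```

View pics/top0.png

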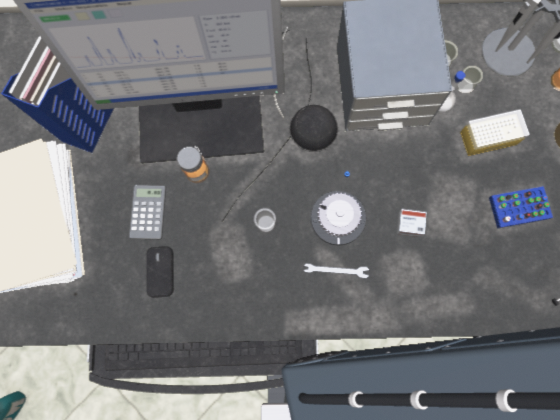

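View pics/side0.png

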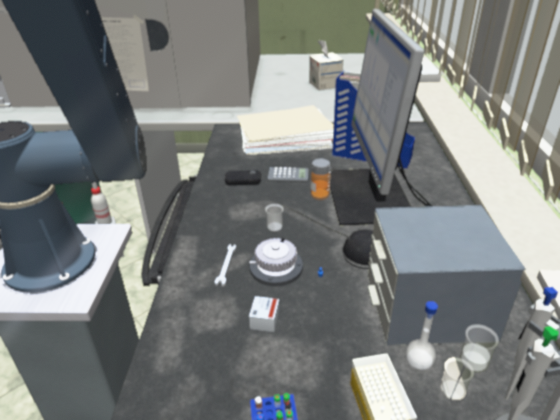

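The top view shows the holder at about (338,217), with its pointer at (339,240) and the bar at about (323,208). The beaker is at (264,220), the fitting at (347,173), the carton at (413,221) and the spanner at (336,270).

Run:
```python
from h import *
c=np.load("top0.npy",allow_pickle=True).item()
P=cloud(c); m=np.zeros(P.shape[:2],bool); m[180:255,300:380]=1
for lo,hi in((.045,.053),(.053,.058),(.058,.063),(.064,.07),(.010,.016)):
    q=P[m&(P[...,2]>lo)&(P[...,2]<hi)]
    if len(q): print(lo,len(q),q.mean(0).round(4),q.min(0).round(4),q.max(0).round(4))
# lid circle
print("desk z",np.median(P[280:320,200:260,2]))
for n,(u,v) in dict(bar=(323,208),ptr=(339,240),fit=(347,173),carton=(413,221),beaker=(264,220),spL=(307,268),spR=(367,272)).items():
    print(n,ray(c,u,v,dict(bar=.056,ptr=.018).get(n,.02)).round(4),P[v,u].round(4))
img=c["color"][177:257,298:382]; cv2.imwrite("pics/crop0.png",cv2.resize(img,None,fx=7,fy=7,interpolation=cv2.INTER_CUBIC))
```

```text
0.045 409 [ 0.5434 -0.0178  0.0511] [ 0.4996 -0.0658  0.0451] [0.5937 0.0283 0.053 ]
0.053 680 [ 0.5459 -0.0186  0.0552] [ 0.5024 -0.0642  0.053 ] [0.5903 0.0263 0.058 ]
0.058 257 [ 0.5456 -0.0182  0.0596] [ 0.5048 -0.0454  0.058 ] [0.5816 0.0215 0.0629]
0.064 45 [ 0.5464 -0.0186  0.067 ] [ 0.538  -0.0271  0.0645] [ 0.5557 -0.0098  0.0695]
0.01 675 [ 0.5345 -0.0131  0.0133] [ 0.4852 -0.0797  0.01  ] [0.608  0.0424 0.016 ]
desk z -0.00030902426043518907
bar [0.5588 0.0172 0.056 ] [0.5577 0.0175 0.0609]
ptr [ 0.4939 -0.018   0.018 ] [ 0.4942 -0.0182  0.0161]
fit [ 0.6474 -0.0426  0.02  ] [ 0.6472 -0.0425  0.0207]
carton [ 0.5326 -0.1844  0.02  ] [ 0.5291 -0.1801  0.0379]
beaker [0.5425 0.1476 0.02  ] [0.5458 0.1485 0.0034]
spL [0.4334 0.0547 0.02  ] [ 4.355e-01  5.410e-02 -3.000e-04]
spR [ 0.4217 -0.0758  0.02  ] [ 0.4238 -0.0789 -0.0014]
```

View pics/crop0.png

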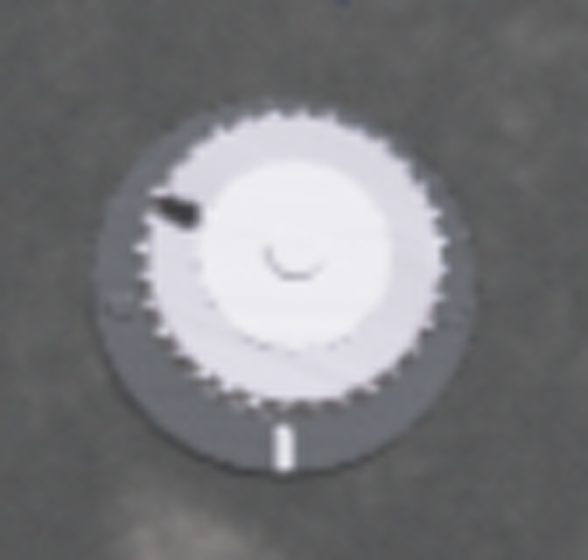

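```bash
python3 -m pendant '[{"jaw":0,"linear":[0,0,0],"twist":7},{"jaw":0,"linear":[0,0,0],"twist":7},{"jaw":0,"linear":[0,0,0],"twist":7},{"jaw":0,"linear":[2,-3,0],"twist":0},{"jaw":0,"linear":[2,-3,0],"twist":0},{"jaw":0,"linear":[2,-3,0],"twist":0},{"jaw":0,"linear":[2,-3,0],"twist":0},{"jaw":0,"linear":[2,-3,0],"twist":0},{"jaw":0,"linear":[2,-3,0],"twist":0},{"jaw":0,"linear":[2,-3,0],"twist":0},{"jaw":0,"linear":[2,-3,0],"twist":0},{"jaw":0,"linear":[2,-3,0],"twist":0}]' 10
python3 -c "
from rig import robot;o=robot.get_obs();print(o['q'],o['tool_rot'],o['grip_width'])"
```

```text
time: 1.1
position: [0.4052, -0.3107, 0.2393]
tool_rot: [1.0, 0.001, -0.0, -0.0]
ft_force: [0.2, -0.1, 0.3]
grip_width: 0.0147
grip_force: 0.0
[-8.73437438e-01  3.74963741e-01  1.71569057e+00  7.30568797e-05
  1.05171541e+00  6.95405553e-01] [ 9.99999465e-01  9.58534642e-04 -2.24897122e-04 -3.18410898e-04] 0.014745468275789835
```

```bash
python3 -m pendant '[{"jaw":0,"linear":[2.35,-3.35,0],"twist":0},{"jaw":0,"linear":[2.35,-3.35,0],"twist":0},{"jaw":0,"linear":[2.35,-3.35,0],"twist":0},{"jaw":0,"linear":[2.35,-3.35,0],"twist":0},{"jaw":0,"linear":[2.35,-3.35,0],"twist":0},{"jaw":0,"linear":[2.35,-3.35,0],"twist":0},{"jaw":0,"linear":[0,0,3.7],"twist":0},{"jaw":0,"linear":[0,0,3.7],"twist":0},{"jaw":0,"linear":[0,0,3.7],"twist":0},{"jaw":0,"linear":[0,0,3.7],"twist":0},{"jaw":0,"linear":[0,0,3.6],"twist":0},{"jaw":0,"linear":[0,0,0],"twist":0}]'
python3 - <<'E'
from h import *
a=[]
for n in("top","side"):
    c=cams.camera(n); u,v=map(int,proj(c,[.546,-.05,.05])); i=c["color"][max(v-60,0):v+60,u-70:u+70]
    a.append(cv2.resize(i,None,fx=4,fy=4)[:480,:390*1+170])
i=np.hstack(a);cv2.imwrite("pics/a1.png",cv2.resize(i,(800,int(800*i.shape[0]/i.shape[1]))))
E
```

```text
time: 2.1
position: [0.5399, -0.109, 0.0481]
tool_rot: [1.0, 0.001, -0.008, -0.003]
ft_force: [-1.3, 0.5, -1.8]
grip_width: 0.0009
grip_force: 0.0
```

View pics/a1.png

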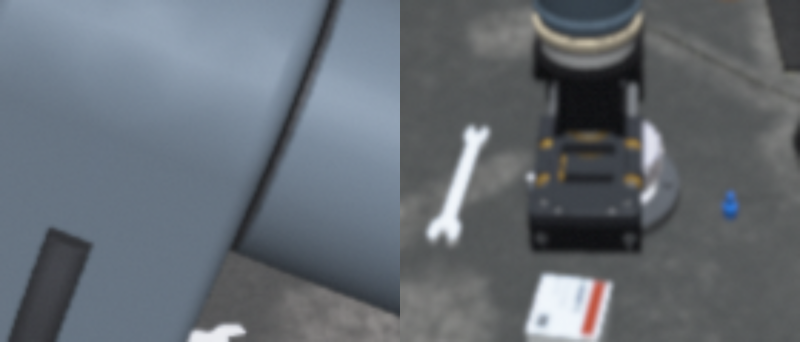

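The top view is blocked by the arm. The side view shows the closed gripper between the carton and the ring, clear of both. Next I feel for the rim.

```bash
python3 -m pendant '[{"jaw":0,"linear":[0,-0.5,0],"twist":0},{"jaw":0,"linear":[0,-0.5,0],"twist":0},{"jaw":0,"linear":[0,-0.5,0],"twist":0},{"jaw":0,"linear":[0,-0.5,0],"twist":0},{"jaw":0,"linear":[0,0,0],"twist":0},{"jaw":0,"linear":[0,0,0],"twist":0},{"jaw":0,"linear":[0,0,0],"twist":0}]'
python3 -m pendant '[{"jaw":0,"linear":[0,-0.1,0],"twist":0},{"jaw":0,"linear":[0,-0.1,0],"twist":0},{"jaw":0,"linear":[0,-0.1,0],"twist":0},{"jaw":0,"linear":[0,-0.1,0],"twist":0},{"jaw":0,"linear":[0,0,0],"twist":0},{"jaw":0,"linear":[0,0,0],"twist":0}]'
```

```text
time: 2.78
position: [0.5455, -0.0912, 0.0561]
tool_rot: [1.0, 0.001, 0.001, 0.0]
ft_force: [0.6, -0.3, 0.4]
grip_width: 0.0005
grip_force: 0.0
time: 3.28
position: [0.5451, -0.0872, 0.0554]
tool_rot: [1.0, 0.001, -0.0, -0.0]
ft_force: [-0.2, 0.1, -0.7]
grip_width: 0.0006
grip_force: 0.0
```

```bash
for k in 1 2 3; do python3 -m pendant '[{"jaw":0,"linear":[0,-0.1,0],"twist":0},{"jaw":0,"linear":[0,-0.1,0],"twist":0},{"jaw":0,"linear":[0,0,0],"twist":0},{"jaw":0,"linear":[0,0,0],"twist":0}]' | grep -E "pos|ft"; done
```

```text
position: [0.5452, -0.0851, 0.0556]
ft_force: [0.5, -0.3, -0.4]
position: [0.5452, -0.0831, 0.0556]
ft_force: [0.7, 0.3, 0.3]
position: [0.5452, -0.0811, 0.0556]
ft_force: [0.3, 0.0, -0.1]
```

```bash
for k in 1 2 3; do python3 -m pendant '[{"jaw":0,"linear":[0,-0.1,0],"twist":0},{"jaw":0,"linear":[0,-0.1,0],"twist":0},{"jaw":0,"linear":[0,0,0],"twist":0},{"jaw":0,"linear":[0,0,0],"twist":0}]' | grep -E "pos|ft"; done
```

```text
position: [0.5452, -0.0791, 0.0555]
ft_force: [0.3, -0.1, 0.5]
position: [0.5452, -0.0771, 0.0556]
ft_force: [0.5, 0.2, -0.1]
position: [0.5453, -0.0755, 0.0556]
ft_force: [0.5, -1.5, 0.1]
```

Contact came at TCP y≈-0.0757. I'll press lightly, roll straight, then follow the first quadrant.

```bash
python3 -m pendant '[{"jaw":0,"linear":[0,-0.1,0],"twist":0},{"jaw":0,"linear":[0,-0.05,0],"twist":0},{"jaw":0,"linear":[0.3,0,0],"twist":0},{"jaw":0,"linear":[0.3,0,0],"twist":0},{"jaw":0,"linear":[0.3,0,0],"twist":0}]'
python3 -m pendant '[{"jaw":0,"linear":[0.6,-0.08,0],"twist":0},{"jaw":0,"linear":[0.6,-0.08,0],"twist":0},{"jaw":0,"linear":[0.56,-0.23,0],"twist":0},{"jaw":0,"linear":[0.56,-0.23,0],"twist":0},{"jaw":0,"linear":[0.48,-0.37,0],"twist":0},{"jaw":0,"linear":[0.48,-0.37,0],"twist":0}]'
python3 - <<'E'
from h import *
a=[]
for n in("top","side"):
    c=cams.camera(n); u,v=map(int,proj(c,[.546,-.02,.05])); i=c["color"][v-60:v+60,u-70:u+70]
    a.append(i)
cv2.imwrite("pics/a2.png",cv2.resize(np.hstack(a),None,fx=2.8,fy=2.8,interpolation=cv2.INTER_CUBIC))
E
```

```text
time: 5.7
position: [0.5545, -0.0752, 0.0557]
tool_rot: [1.0, 0.002, 0.0, 0.001]
ft_force: [-1.3, -5.2, 0.4]
grip_width: 0.0007
grip_force: 2.7
time: 6.2
position: [0.5882, -0.06, 0.0557]
tool_rot: [1.0, 0.001, 0.001, 0.0]
ft_force: [0.5, -3.7, -0.1]
grip_width: 0.0007
grip_force: 1.2
```

View pics/a2.png

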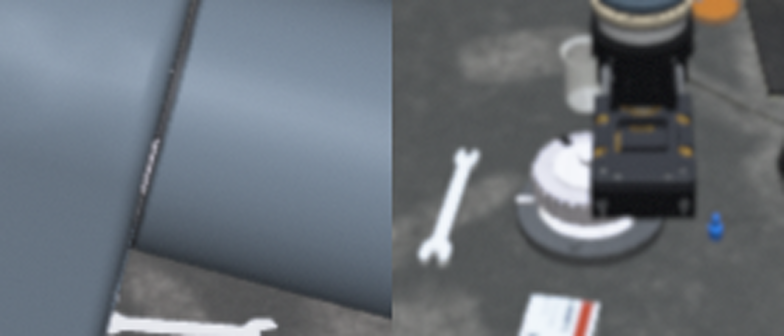

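In the side view the bar shows at crop (563,140), so the ring is turning with the finger. I'll write a bar measurement from the side camera, using a dark mask cast onto the ring-top plane.

```bash
cat >> h.py <<'E'
C=np.array([.546,-.0186])
def bar(n="side",z=.058):
    c=cams.camera(n); g=c["color"].max(2); m=(g<110).astype(np.uint8)
    k,l,s,ce=cv2.connectedComponentsWithStats(m)
    u0,v0=map(int,proj(c,[*C,.057]))
    v,u=np.indices(g.shape)[:, v0-40:v0+40,u0-50:u0+50]
    for uu,vv in [(0,0)]:
        P=np.array([[ray(c,a,b,z)[:2] for a in u[0]] for b in v[:,0]])-C
    r=np.hypot(*P.transpose(2,0,1)); mm=((r>.031)&(r<.044)&(g[v0-40:v0+40,u0-50:u0+50]<110)).astype(np.uint8)
    k,l,s,ce=cv2.connectedComponentsWithStats(mm)
    for i in range(1,k):
        if s[i,4]>4:
            p=P[l==i].mean(0); print(n,"area",s[i,4],"px",ce[i]+[u0-50,v0-40],"r",np.hypot(*p).round(4),"ang past pointer",round(np.degrees(np.arctan2(p[1],p[0]))-180,1)%360)
E
python3 -c "
from h import *
bar()"
```

```text
side area 182 px [286.47252747 249.51098901] r 0.0248 ang past pointer 175.2
side area 7 px [266.28571429 240.        ] r 0.0397 ang past pointer 305.2
```

Bar at 305°, having turned 54° without slip. I continue round.

```bash
python3 -m pendant '[{"jaw":0,"linear":[0.37,-0.48,0],"twist":0},{"jaw":0,"linear":[0.37,-0.48,0],"twist":0},{"jaw":0,"linear":[0.23,-0.56,0],"twist":0},{"jaw":0,"linear":[0.23,-0.56,0],"twist":0},{"jaw":0,"linear":[0.08,-0.6,0],"twist":0},{"jaw":0,"linear":[0.08,-0.6,0],"twist":0},{"jaw":0,"linear":[0,-0.6,0],"twist":0},{"jaw":0,"linear":[0,-0.6,0],"twist":0},{"jaw":0,"linear":[0,-0.6,0],"twist":0}]'
python3 -c "
from h import *
bar()"
```

```text
time: 7.1
position: [0.6046, -0.0089, 0.0563]
tool_rot: [1.0, 0.001, 0.005, 0.0]
ft_force: [7.3, -0.8, -1.2]
grip_width: 0.0001
grip_force: 3.9
side area 77 px [289.8961039  245.06493506] r 0.0351 ang past pointer 203.1
```

Run:
```python
from h import *
c=cams.camera("side"); u,v=map(int,proj(c,[.546,-.02,.05])); i=c["color"][v-40:v+40,u-50:u+50]
print(u,v);cv2.imwrite("pics/a3.png",cv2.resize(i,None,fx=6,fy=6,interpolation=cv2.INTER_CUBIC))
```

```text
275 251
```

View pics/a3.png

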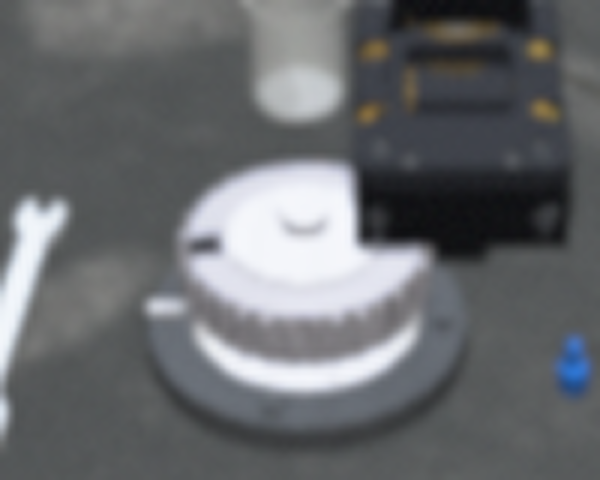

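The bar is at (259,251.5), in line with the pointer within a few degrees. My threshold was a little low, so I'll raise it.

```bash
sed -i 's/u0+50\]<110/u0+50]<150/; s/s\[i,4\]>4/s[i,4]>2/' h.py; python3 -c "
from h import *
bar()
c=cams.camera('side');p=ray(c,259.2,251.5,.058)[:2]-C;print(p,np.degrees(np.arctan2(p[1],p[0])))"
```

```text
side area 82 px [289.6097561  244.86585366] r 0.0347 ang past pointer 204.7
side area 8 px [258.5 251.5] r 0.0396 ang past pointer 14.600000000000023
[-0.03678937 -0.00996312] -164.84690227794601
```

```bash
python3 -m pendant '[{"jaw":0,"linear":[0,-0.6,0],"twist":0},{"jaw":0,"linear":[0,-0.6,0],"twist":0},{"jaw":0,"linear":[-0.23,-0.56,0],"twist":0},{"jaw":0,"linear":[-0.23,-0.56,0],"twist":0},{"jaw":0,"linear":[-0.37,-0.48,0],"twist":0},{"jaw":0,"linear":[-0.37,-0.48,0],"twist":0},{"jaw":0,"linear":[-0.48,-0.37,0],"twist":0},{"jaw":0,"linear":[-0.48,-0.37,0],"twist":0},{"jaw":0,"linear":[-0.56,-0.23,0],"twist":0},{"jaw":0,"linear":[-0.56,-0.23,0],"twist":0},{"jaw":0,"linear":[-0.6,-0.08,0],"twist":0},{"jaw":0,"linear":[-0.6,-0.08,0],"twist":0}]'
python3 -c "
from h import *
bar()"
```

```text
time: 8.3
position: [0.5543, 0.0379, 0.0552]
tool_rot: [1.0, 0.001, -0.001, -0.001]
ft_force: [1.9, 3.5, 0.2]
grip_width: 0.0007
grip_force: 1.9
side area 15 px [276. 238.] r 0.0402 ang past pointer 270.7
side area 9 px [278. 260.] r 0.0399 ang past pointer 99.39999999999998
```

```bash
python3 -m pendant '[{"jaw":0,"linear":[-0.6,0,0],"twist":0},{"jaw":0,"linear":[-0.6,0,0],"twist":0},{"jaw":0,"linear":[-0.6,0,0],"twist":0},{"jaw":0,"linear":[-0.6,0.08,0],"twist":0},{"jaw":0,"linear":[-0.6,0.08,0],"twist":0},{"jaw":0,"linear":[-0.56,0.23,0],"twist":0},{"jaw":0,"linear":[-0.56,0.23,0],"twist":0},{"jaw":0,"linear":[-0.48,0.37,0],"twist":0},{"jaw":0,"linear":[-0.48,0.37,0],"twist":0},{"jaw":0,"linear":[-0.37,0.48,0],"twist":0},{"jaw":0,"linear":[-0.37,0.48,0],"twist":0}]'
python3 -c "
from h import *
bar()"
```

```text
time: 9.27
position: [0.4965, 0.0132, 0.0555]
tool_rot: [1.0, 0.001, -0.0, -0.0]
ft_force: [0.4, 2.3, 1.1]
grip_width: 0.0001
grip_force: 0.9
side area 39 px [263.35897436 242.35897436] r 0.0375 ang past pointer 321.1
side area 14 px [292.5 249. ] r 0.0383 ang past pointer 178.9
```

```bash
python3 -m pendant '[{"jaw":0,"linear":[-0.23,0.56,0],"twist":0},{"jaw":0,"linear":[-0.23,0.56,0],"twist":0},{"jaw":0,"linear":[-0.08,0.6,0],"twist":0},{"jaw":0,"linear":[-0.08,0.6,0],"twist":0},{"jaw":0,"linear":[0,0.6,0],"twist":0},{"jaw":0,"linear":[0,0.6,0],"twist":0},{"jaw":0,"linear":[0,0.6,0],"twist":0},{"jaw":0,"linear":[0.08,0.6,0],"twist":0},{"jaw":0,"linear":[0.08,0.6,0],"twist":0}]'
python3 -c "
from h import *
bar()"
```

```text
time: 10.07
position: [0.4893, -0.0395, 0.0553]
tool_rot: [1.0, 0.002, -0.004, -0.001]
ft_force: [-5.9, 0.0, 4.6]
grip_width: 0.0004
grip_force: 3.2
side area 11 px [282.18181818 239.18181818] r 0.0384 ang past pointer 248.4
side area 90 px [260.57777778 248.93333333] r 0.0342 ang past pointer 0.8000000000000114
```

```bash
python3 -m pendant '[{"jaw":0,"linear":[0.23,0.56,0],"twist":0},{"jaw":0,"linear":[0.23,0.56,0],"twist":0},{"jaw":0,"linear":[0.37,0.48,0],"twist":0},{"jaw":0,"linear":[0.37,0.48,0],"twist":0},{"jaw":0,"linear":[0.48,0.37,0],"twist":0},{"jaw":0,"linear":[0.48,0.37,0],"twist":0},{"jaw":0,"linear":[0.56,0.23,0],"twist":0},{"jaw":0,"linear":[0.56,0.23,0],"twist":0},{"jaw":0,"linear":[0.6,0.08,0],"twist":0},{"jaw":0,"linear":[0.6,0.08,0],"twist":0},{"jaw":0,"linear":[0,0,0],"twist":0}]'
python3 -c "
from h import *
bar()"
```

```text
time: 11.03
position: [0.5408, -0.0754, 0.0559]
tool_rot: [1.0, 0.001, 0.003, 0.001]
ft_force: [0.6, -5.6, -1.1]
grip_width: 0.0006
grip_force: 2.8
side area 289 px [271.46366782 249.53979239] r 0.0096 ang past pointer 13.100000000000023
```

```bash
python3 -m pendant '[{"jaw":0,"linear":[0.45,0,0],"twist":0},{"jaw":0,"linear":[0.45,0,0],"twist":0},{"jaw":0,"linear":[0.45,0,0],"twist":0},{"jaw":0,"linear":[0.4,-0.04,0],"twist":0},{"jaw":0,"linear":[0.4,-0.06,0],"twist":0},{"jaw":0,"linear":[0.3,-0.05,0],"twist":0},{"jaw":0,"linear":[0,0,0],"twist":0}]'
python3 -c "
from h import *
bar()"
```

```text
time: 11.67
position: [0.5652, -0.0738, 0.0561]
tool_rot: [1.0, 0.002, 0.003, 0.002]
ft_force: [1.8, -6.5, -0.3]
grip_width: 0.0004
grip_force: 3.0
side area 284 px [280.22887324 249.76408451] r 0.011 ang past pointer 164.6
side area 9 px [258.33333333 248.33333333] r 0.0395 ang past pointer 357.9
```

Bar at about 358°, in line with the pointer. I back off radially, lift and clear the view.

```bash
python3 -m pendant '[{"jaw":0,"linear":[0,0.5,0],"twist":0},{"jaw":0,"linear":[0,0.8,0],"twist":0},{"jaw":0,"linear":[0,0.8,0],"twist":0},{"jaw":0,"linear":[0,0,2],"twist":0},{"jaw":0,"linear":[0,0,-4],"twist":0},{"jaw":0,"linear":[0,0,-4],"twist":0},{"jaw":0,"linear":[0,0,-4],"twist":0},{"jaw":0,"linear":[0,0,-4],"twist":0},{"jaw":0,"linear":[0,0,-4],"twist":0}]' >/dev/null; python3 -m pendant '[{"jaw":0,"linear":[-2,3,0],"twist":0},{"jaw":0,"linear":[-2,3,0],"twist":0},{"jaw":0,"linear":[-2,3,0],"twist":0},{"jaw":0,"linear":[-2,3,0],"twist":0},{"jaw":0,"linear":[-2,3,0],"twist":0},{"jaw":0,"linear":[-2,3,0],"twist":0},{"jaw":0,"linear":[-2,3,0],"twist":0},{"jaw":0,"linear":[-2,3,0],"twist":0},{"jaw":0,"linear":[-2,3,0],"twist":0},{"jaw":0,"linear":[-2,3,0],"twist":0},{"jaw":0,"linear":[0,0,0],"twist":0},{"jaw":0,"linear":[0,0,0],"twist":0}]'
python3 - <<'E'
from h import *
bar("side",.0595);bar("top",.0595)
c=cams.camera("top");cv2.imwrite("pics/f.png",cv2.resize(c["color"][140:300,220:450],None,fx=3.4,fy=3.4,interpolation=cv2.INTER_CUBIC))
E
```

```text
time: 13.47
position: [0.3616, -0.3953, 0.2353]
tool_rot: [1.0, -0.001, 0.0, -0.0]
ft_force: [-0.6, 0.9, -0.1]
grip_width: 0.0007
grip_force: 0.0
side area 9 px [258.33333333 248.33333333] r 0.0393 ang past pointer 0.6999999999999886
top area 18 px [340.  230.5] r 0.0383 ang past pointer 357.9
```

View pics/f.png

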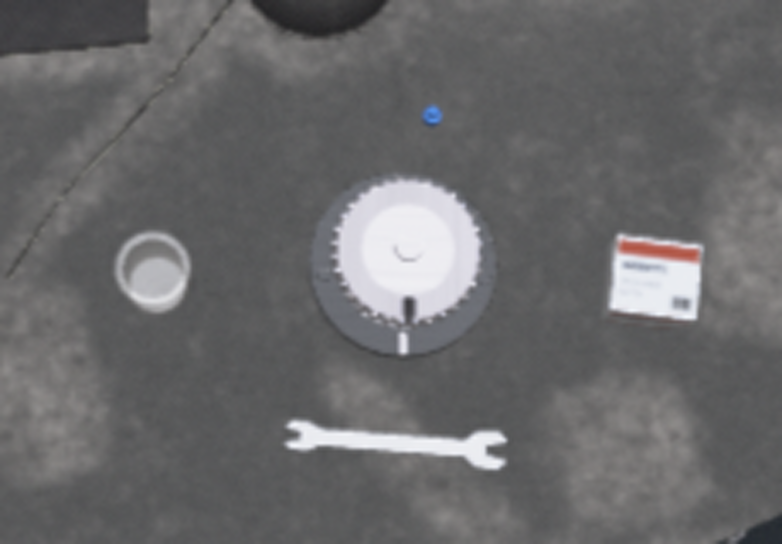

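The bar at (408,310) lines up with the pointer at (403,343), and the beaker, fitting, carton and spanner stand where they did.

```bash
python3 -c "
from rig import robot
print(robot.hand_in())"
```

```text
the job is handed in; nothing more can be done
None
```

I rolled the ring anticlockwise to two full turns from tight. Its bar is in line with the pointer to within about 2° in both camera views, the neighbouring objects look undisturbed in the final picture, and the job is handed in; the hand-in returned no verdict.

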